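# Unlock the sweet box and hang its scoop on the rim

## Robot

A 7-joint arm with a two-finger parallel gripper is mounted at the origin on the work surface; the furniture and walls round the work are solid. World frame = base frame: x ahead of the robot, y to its left, z up, the work surface at z = 0. Lengths are in m, angles in degrees, forces in N, time in s.
With the tool pointing down it reaches from about 0.425 to 0.875 m from the base axis. Payload 8.4 kg.
Tool frame: the origin (TCP) lies on the centre line of the jaws, within the pads' length; the fingertips stand 8 mm ahead of it and the grasp point (between the pads) lies 11 mm behind it; z points along the fingers, y is the line along which they close (so a half turn about z gives the same grasp; the last joint's range is limited). The gripper opens to 87 mm and grips with 3 to 60 N. Pads are 19 mm wide; open, the fingers measure 117 mm over their backs; the gripper's body (75 mm by 190 mm) begins 51 mm behind the grasp point.
Start: joints at [-72.433, 19.091, 2.286, 83.961, -0.768, 76.965, -3.352], TCP at [0.257, 0.597, 0.231] pointing down, gripper open.
Joint ranges: [-147.57, 147.57], [-21.85, 119.76], [-74.77, 79.35], [14.55, 137.4], [-85.83, 265.84], [4.83, 119.75], [-152.11, 152.11]. Speed limits (degrees/s): [127.2, 127.2, 159.86, 159.86, 180, 180, 180].

## Interface

Orientations are given as a 3x3 rotation matrix whose columns are the frame's x, y, z axes.
In Python, from workcell import manip, read_camera, camera_params gives the robot as it stands. Calls block until the motion is done:
- manip.movep(position, orientation): joint-space move of the TCP to a pose.
- manip.movel(position, speed=0.15, ori=None): straight line of the TCP; ori=None keeps the orientation; speed is the mean speed in m/s.
- manip.move_j(angles): joint-space move.
- manip.move_gripper(opening, grasp_force=None): finger opening in m; grasp_force is the grip in N (None keeps the last); returns when the fingers have stopped.
- manip.sleep(seconds).
- manip.ik(position, orientation): joint angles nearest the present ones, or None.
- manip.state(): the state.
- read_camera(name): name is "scene" or "side" or "wrist"; returns the picture (480x640x3 uint8, red, green, blue); there is no depth.
- camera_params(name): a dict with "fovy" (degrees; the focal length in pixels is half the picture's height over the tangent of half this angle, whatever the lens; pixels are square), "cx", "cy" (the principal point, pixels), "R" (3x3) and "t" (3): a world point X has camera coordinates R X + t; the wrist camera has in their place "hand_eye" (4x4, takes a point from camera to tool coordinates, whose origin is the TCP and whose axes are the flange's). Camera axes: x right, y down, z forward; pixel columns grow to the right and rows downward; lengths in m; the calibration is good to about 2 mm. A picture is of the moment at which its call begins: read the wrist's pose just before it. camera_params takes no time and is no camera call.
A pose or a line that the arm cannot do raises manip.PlanningError and nothing moves.
- manip.close_job(): hands the job in; it is judged then, once.
The state is a dict: "time_s": time; "joint_pos": joint angles; "qvel": joint speeds; "tau": joint torques, N m; "ee_pos": TCP position; "tool_rot": TCP orientation; "ft_force": force on the tool from outside, world axes, zero at the start; "moment": the same for the moment, N m; "opening": finger opening in m; "gripper_force": force on a finger pad.
Only numpy, scipy, OpenCV 4.12 (cv2) and the standard library are available. Lean on these libraries where they do the work, as an engineer would, in place of code of your own. Each camera call takes 0.05 s, during which the arm holds its last target. There are 200 camera calls.

## Task

The family's sweet box is locked: roll its three thumbwheels, left to right, to the code 4-7-2 at the red marks, then push the latch slide away from you so that the lid springs open. Hang the scoop back in the box by its hook over the left side wall, with the bowl inside and upright, let go, and leave the lid open and the code showing.

Things in the scene. Friction and masses are not known exactly. Their poses are not given: they have to be found in the camera images.
- box: cream metal sweet box, fixed, 210 (x) x 190 (y) x 105 mm; origin under its middle, x from its front to its back, y to its left. Front 84 mm: the lock, under a dark deck (top z 105). Behind it (inside x -17..101, y -91..91, floor z 5, rims z 105, walls 4 mm) the sweet compartment, with caramels fixed on the right of its floor, under a wooden lid (x -20..105, top z 111 when shut)
- wheel_left (a joint): left thumbwheel, white with black digits, 44 mm across, 16 wide, axle along the box's y, 11 mm proud of the deck. Value in rad: digit k is on top, between the red marks, at k x 0.628 (plus or minus whole turns; it rolls endlessly). Dragging its top to the box's +x, away from the robot, raises the value, 13.8 mm of rim a digit. Released within 0.25 rad of a digit it clicks to it
- wheel_middle (a joint): middle thumbwheel, like the left one and 36 mm to its right. A closed fingertip pressed on a wheel's top with about 4 to 8 N rolls it by friction when dragged level along the box's x; the click spring resists with about 2 N at the rim and the wheel stays where it has clicked
- wheel_right (a joint): right thumbwheel, like the left one, 36 mm to the right of the middle one. A wheel may start stuck halfway between two digits, and the middle one may start at its digit already
- index_left (a point): topmost point of the left wheel's rim, between its two red marks: box origin + (-0.047, 0.036, 0.116) in the box's axes; the lid's front edge is 27 mm behind it and 5 mm lower
- index_middle (a point): topmost point of the middle wheel's rim: box origin + (-0.047, 0, 0.116)
- index_right (a point): topmost point of the right wheel's rim: box origin + (-0.047, -0.036, 0.116)
- latch (a joint): latch slide, m: 0 at rest, 0.009 pushed fully to the box's +x, away from the robot. Its light metal knob (12 along x, 34 along y, 10 mm high) stands on the deck in front of the wheels. Blocked after about 2 mm unless all three wheels show the code; with the code it frees the lid from 0.006 on. A spring of 1 to 3 N brings it back
- latch_push (a point): middle of the knob's front face, 6 mm above the deck, 14 mm behind the box's front at rest; moves with the knob
- lid (a joint): wooden lid, hinged on the rear edge of the box, rad: 0 closed, 1.85 fully open (leaning back a little behind upright). A spring throws it open in about a second once the latch frees it, and it stays open by itself
- rim_left (a point): middle of the top edge of the left side wall of the sweet compartment; the wall is 4 mm thick, this point lies on its centre line, 105 mm above the table; box origin + (0.037, 0.093, 0.105) in the box's axes
- scoop: scoop, 80 g, standing on its steel bowl (56 mm across, 34 high); origin under the bowl's middle, z up, y from bowl to hook. Red upright handle, 14 (x) x 8 (y), centre line y 26, to z 130. Hook on the handle's back: bridge at z 78 to 83 out to y 44, leg down to z 61, mouth y 30 to 40 for the rim. Fingertips that hold it must stay above its z 83 to clear the rim
- scoop_grip (a point): point on the centre line of the handle, z 112 above the scoop's underside, where to grip it (8 mm thick along the scoop's y)
- scoop_hook (a point): middle of the hook's mouth, at the underside of the bridge: scoop origin + (0, 0.035, 0.078). Hung, this point lies on the wall's top edge

How it is judged (in metres and radians):
On the way, in this order (a step that is already met when the one before it is completed fails the run):
1. all three wheels show the code 4-7-2 ((value of joint wheel_left between -10.2031 and -9.9031 rad or value of joint wheel_left between -3.9199 and -3.6199 rad or value of joint wheel_left between 2.3633 and 2.6633 rad or value of joint wheel_left between 8.6465 and 8.9465 rad or value of joint wheel_left between 14.9296 and 15.2296 rad) and (value of joint wheel_middle between -8.3181 and -8.0181 rad or value of joint wheel_middle between -2.035 and -1.735 rad or value of joint wheel_middle between 4.2482 and 4.5482 rad or value of joint wheel_middle between 10.5314 and 10.8314 rad or value of joint wheel_middle between 16.8146 and 17.1146 rad) and (value of joint wheel_right between -11.4597 and -11.1597 rad or value of joint wheel_right between -5.1765 and -4.8765 rad or value of joint wheel_right between 1.1066 and 1.4066 rad or value of joint wheel_right between 7.3898 and 7.6898 rad or value of joint wheel_right between 13.673 and 13.973 rad)), for 0.2 s.
2. the lid has sprung open (value of joint lid above 1.5 rad), for 0.2 s.
At the end, for the whole second after the job is handed in: the wheels show 4-7-2 (each within 0.15 rad), the lid is open beyond 1.5 rad, and the scoop hangs at rest by its hook on the left wall, bowl inside, within 0.2 rad of upright: scoop_hook within 50 mm of rim_left along the wall, 6 mm across it, and from 3 mm below to 5 mm above it (all of step 1 and value of joint lid above 1.5 rad and x of scoop_hook in the frame of rim_left between -0.05 and 0.05 m and y of scoop_hook in the frame of rim_left between -0.006 and 0.006 m and z of scoop_hook in the frame of rim_left between -0.003 and 0.005 m and y of scoop in the frame of box below 0.085 m and angle between scoop's own z axis and vertical below 0.2 rad and linear speed of scoop below 0.03 m/s); the robot touches nothing.
It also fails if it takes over 72 s, if anything falls off the work surface, if the arm or the gripper's body presses on something with over 40 N, if the wrist force passes 120 N, or if a joint passes its speed limit or range.

## Working session

There is one attempt and no reset: what is moved stays moved. The work goes in short steps, each a Python script; the robot and the scene stay as the last script left them, time stands still between calls to the robot, and variables do not carry over. Pictures are saved under pics/ and viewed, at most 10 in all, crops included, and the job is handed in when it is done.

```bash
mkdir -p pics; ls; python3 - <<'E'
from workcell import manip, read_camera, camera_params
import cv2, numpy as np
for n in ("scene","side"):
    im=read_camera(n); cv2.imwrite(f"pics/{n}0.png",im[:,:,::-1])
    p=camera_params(n); print(n,{k:np.round(v,4).tolist() for k,v in p.items()})
im=read_camera("wrist"); cv2.imwrite("pics/wrist0.png",im[:,:,::-1])
print({k:np.round(v,4).tolist() for k,v in camera_params("wrist").items()})
s=manip.state(); print(s["time_s"],s["ee_pos"],s["tool_rot"],s["opening"])
E
```

```text
pics
scene {'fovy': 57.2003, 'cx': 326.0402, 'cy': 239.9051, 'R': [[0.5527, -0.8331, 0.019], [-0.6447, -0.4419, -0.6237], [0.528, 0.3325, -0.7814]], 't': [-0.3684, 0.3718, 0.7423]}
side {'fovy': 47.8603, 'cx': 327.1338, 'cy': 227.9095, 'R': [[0.9943, -0.107, 0.0016], [-0.0512, -0.4891, -0.8707], [0.094, 0.8656, -0.4918]], 't': [-0.5722, 0.0729, 1.2676]}
{'fovy': 59.7446, 'cx': 311.3067, 'cy': 240.9546, 'hand_eye': [[0.0007, -0.9663, -0.2574, 0.0696], [1.0, 0.0006, 0.0007, -0.0004], [-0.0006, -0.2574, 0.9663, -0.1533], [0.0, 0.0, 0.0, 1.0]]}
0.15 [0.25650572 0.59687511 0.22988509] [[-9.18770738e-01  3.94791320e-01 -3.78992028e-04]
 [ 3.94791488e-01  9.18770024e-01 -1.15074516e-03]
 [-1.06097685e-04 -1.20689380e-03 -9.99999266e-01]] 0.08676451934366161
```

View pics/scene0.png

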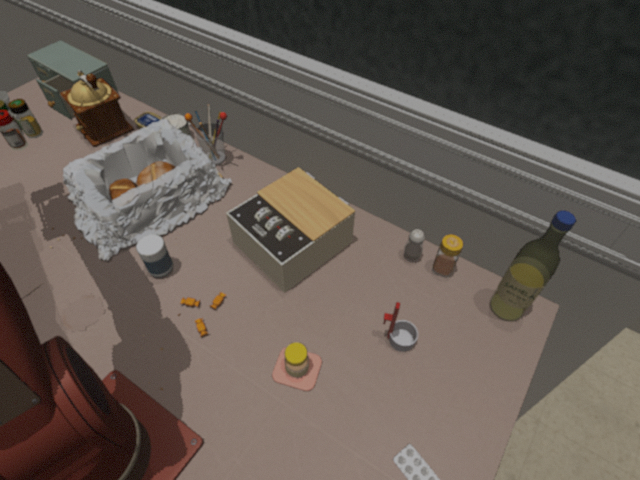

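View pics/side0.png

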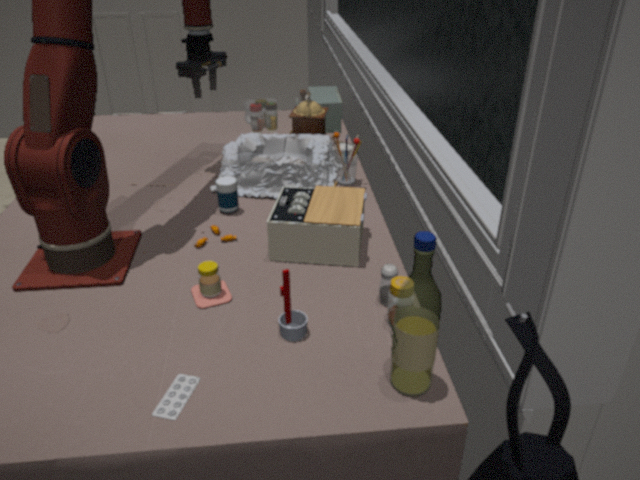

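The scene view shows the box around (290,225) with its dark deck and three wheels near (272,222). The scoop's bowl is at about (403,335) and its red handle at about (392,318). In the side view the handle runs from (286,270) to (289,322).

```bash
cat > h.py <<'E'
from workcell import manip, read_camera, camera_params
import cv2, numpy as np
def cam(name, st=None):
    p=camera_params(name); f=240/np.tan(np.radians(p["fovy"]/2))
    if name!="wrist":
        R=np.array(p["R"]); return f,p["cx"],p["cy"],R.T,-R.T@np.array(p["t"])
    H=np.array(p["hand_eye"]); T=np.array(st["tool_rot"])
    return f,p["cx"],p["cy"],T@H[:3,:3],T@H[:3,3]+np.array(st["ee_pos"])
def ray(c,uv):
    f,cx,cy,R,o=c; uv=np.atleast_2d(uv).astype(float)
    d=np.c_[(uv[:,0]-cx)/f,(uv[:,1]-cy)/f,np.ones(len(uv))]@R.T
    return o,d
def plane(c,uv,z):
    o,d=ray(c,uv); return (o+d*((z-o[2])/d[:,2])[:,None])[:,:2]
def tri(c1,u1,c2,u2):
    A=np.zeros((3,3));b=np.zeros(3);L=[]
    for c,u in((c1,u1),(c2,u2)):
        o,d=ray(c,u);d=d[0]/np.linalg.norm(d[0]);P=np.eye(3)-np.outer(d,d);A+=P;b+=P@o;L.append((P,o))
    X=np.linalg.solve(A,b); return X,[np.linalg.norm(P@(X-o)) for P,o in L]
def proj(c,X):
    f,cx,cy,R,o=c; q=(np.atleast_2d(X)-o)@R; return np.c_[f*q[:,0]/q[:,2]+cx,f*q[:,1]/q[:,2]+cy]
def big(mask,n=1):
    k,lab,st,ce=cv2.connectedComponentsWithStats(mask.astype(np.uint8)); 
    return lab==1+np.argmax(st[1:,4])
def hull(m):
    c,_=cv2.findContours(m.astype(np.uint8),cv2.RETR_EXTERNAL,cv2.CHAIN_APPROX_NONE); return np.vstack(c)[:,0]
E
python3 - <<'E'
from h import *
s=cv2.imread("pics/scene0.png"); d=cv2.imread("pics/side0.png"); cs,cd=cam("scene"),cam("side")
hs=cv2.cvtColor(s,cv2.COLOR_BGR2HSV); hd=cv2.cvtColor(d,cv2.COLOR_BGR2HSV)
def roi(m,x0,y0,x1,y1):
    o=np.zeros_like(m); o[y0:y1,x0:x1]=m[y0:y1,x0:x1]; return o
m=big(roi(hs[...,2]<70,215,180,325,275))
r=cv2.minAreaRect((plane(cs,hull(m),.105)).astype(np.float32)); print("deck",m.sum(),r)
m=big(roi((hs[...,1]>90)&(hs[...,0]>8)&(hs[...,0]<25)&(hs[...,2]>110),240,160,365,250))
r=cv2.minAreaRect((plane(cs,hull(m),.111)).astype(np.float32)); print("lid",m.sum(),r)
out=[]
for h,b in((hs,(375,290,420,355)),(hd,(270,260,310,325))):
    m=big(roi((h[...,1]>150)&((h[...,0]<10)|(h[...,0]>170)),*b)); p=np.argwhere(m)[:,::-1]; 
    top=p[p[:,1]<=p[:,1].min()+1].mean(0); bot=p[p[:,1]>=p[:,1].max()-1].mean(0); print(m.sum(),top,bot); out.append(top); 
print(tri(cs,out[0],cd,out[1]))
for n,i,b in(("a",s,(210,160,440,370)),):
    cv2.imwrite("pics/crop0.png",cv2.resize(i[280:370,360:440],None,fx=5,fy=5,interpolation=cv2.INTER_CUBIC))
E
```

```text
deck 1599 ((0.49637219309806824, 0.03427821770310402), (0.1756211519241333, 0.07907170802354813), 76.99458312988281)
lid 3534 ((0.5945689082145691, 0.011230707168579102), (0.19112952053546906, 0.12524470686912537), 76.8825454711914)
43 [387.83333333 314.66666667] [388.26666667 318.53333333]
266 [285.22222222 270.55555556] [287.85714286 321.28571429]
(array([ 0.45893972, -0.27309337,  0.1107035 ]), [np.float64(0.009609769175661037), np.float64(0.009609769175661047)])
```

View pics/crop0.png

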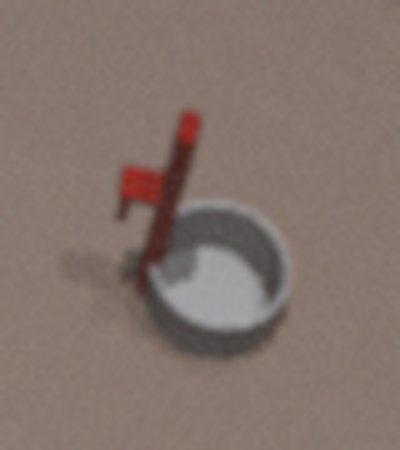

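The crop shows the scoop upright. The handle top is at scene pixel (398,304) and the bowl rim centre at about (404,333). The hook points left, away from the bowl. The lid and deck sizes both match, so the box origin is near (0.554, 0.021) with yaw -13°. I'll look closer with the wrist camera.

```bash
python3 - <<'E'
from h import *
yaw=np.radians(-13.1); bx=np.array([np.cos(yaw),np.sin(yaw),0]); by=np.array([-bx[1],bx[0],0]); o=np.array([.554,.021,0])
R=np.c_[-bx,by,[0,0,-1]]
manip.movel([.257,.597,.33],.3)
manip.movep(o-.03*bx+[0,0,.28],R)
manip.move_gripper(0.0)
st=manip.state(); im=read_camera("wrist"); cv2.imwrite("pics/w1.png",im[:,:,::-1]); np.save("w1.npy",st,allow_pickle=True)
print(st["time_s"],st["ee_pos"],st["ft_force"],st["opening"])
c=cam("wrist",st)
print(proj(c,[o-.047*bx+k*by+[0,0,.116] for k in(.036,0,-.036)]))
E
```

```text
4.4083 [0.52478442 0.02779952 0.28002148] [0.36978422 0.00662913 0.0583071 ] 0.0005778308706541954
[[358.63525347 200.74547629]
 [311.66110836 200.71751669]
 [264.67674947 200.68955102]]
```

View pics/w1.png

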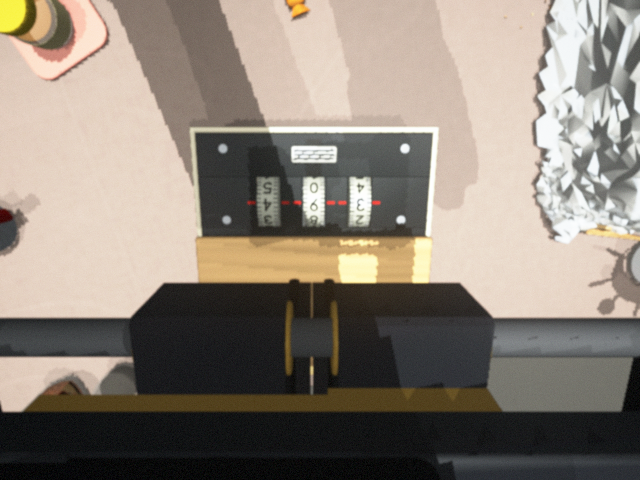

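The wrist view, which is upside down, shows the deck from (191,128) to (437,128) and the lid's front edge on row 237. The wheels are at (360,203) left, (314,203) middle and (267,203) right, reading about 3, 9 and 4. I'll zoom in and refine the pose.

```bash
python3 - <<'E'
from h import *
im=cv2.imread("pics/w1.png"); st=np.load("w1.npy",allow_pickle=True).item(); c=cam("wrist",st)
cr=cv2.rotate(im[170:235,240:390],cv2.ROTATE_180); cv2.imwrite("pics/crop1.png",cv2.resize(cr,None,fx=5,fy=5,interpolation=cv2.INTER_CUBIC))
h=cv2.cvtColor(im,cv2.COLOR_BGR2HSV)
red=(h[...,1]>130)&((h[...,0]<8)|(h[...,0]>172)); red[:170]=0; red[240:]=0; red[:,:230]=0; red[:,400:]=0
p=np.argwhere(red)[:,::-1]; print("red",len(p),p.min(0),p.max(0),p.mean(0))
q=plane(c,p,.105); v=np.polyfit(q[:,1],q[:,0],1); print("yaw red",-np.degrees(np.arctan(v[0])), q.mean(0))
# white wheels
w=(h[...,1]<70)&(h[...,2]>110); w[:172]=0; w[232:]=0; w[:,:245]=0; w[:,382:]=0
for a,b in((250,285),(297,332),(343,378)):
    m=np.zeros_like(w); m[:,a:b]=w[:,a:b]; m=big(m); r=np.argwhere(m)[:,::-1]; print(r.min(0),r.max(0),plane(c,[(r.min(0)+r.max(0))/2],.112))
# deck outer cream outline
dk=(h[...,2]<75); dk[:120]=0; dk[240:]=0; dk[:,:190]=0; dk[:,440:]=0; dk=big(dk); r=cv2.minAreaRect(plane(c,hull(dk),.105).astype(np.float32)); print("deck",r)
kb=(h[...,2]>100)&(h[...,1]<80); kb[:142]=0; kb[168:]=0; kb[:,:280]=0; kb[:,350:]=0; r=np.argwhere(big(kb))[:,::-1]; print("knob",plane(c,[(r.min(0)+r.max(0))/2],.115))
yaw=np.radians(-13.1); bx=np.array([np.cos(yaw),np.sin(yaw)]); by=np.array([-bx[1],bx[0]]); o=np.array([.554,.021])
def bf(x): x=np.atleast_2d(x)-o; return np.c_[x@bx,x@by]
print("box frame: red",bf(q.mean(0)),"knob",bf(plane(c,[(r.min(0)+r.max(0))/2],.115)),"corners front",bf(plane(c,[[191,128],[437,127.5]],.105)),"lidfront",bf(plane(c,[[197,237],[432,236]],.111)))
E
```

```text
red 192 [247 200] [380 204] [312.171875   202.40104167]
yaw red -13.117619123858624 [0.51141239 0.03135177]
[257 178] [277 224] [[ 0.50125187 -0.0023017 ]]
[302 176] [325 225] [[0.50902805 0.03293728]]
[348 176] [372 226] [[0.51756869 0.06800676]]
deck ((0.4975309371948242, 0.03048107400536537), (0.16968289017677307, 0.07999972999095917), 76.93047332763672)
knob [[0.47247871 0.03751467]]
box frame: red [[-0.04382555  0.00042983]] knob [[-0.08314285 -0.00239202]] corners front [[-0.1007639  -0.09154058]
 [-0.10126752  0.09503615]] lidfront [[-0.01696829 -0.09125168]
 [-0.01788877  0.0958285 ]]
```

View pics/crop1.png

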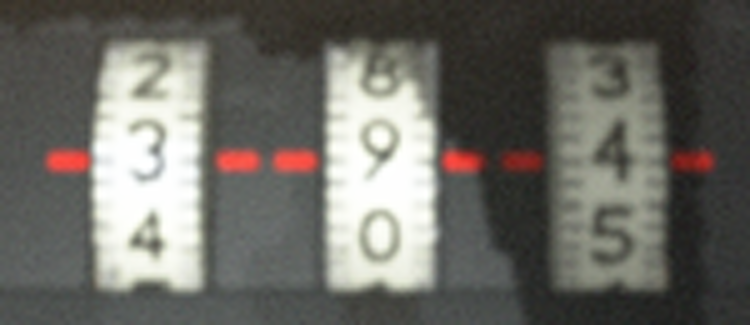

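All three wheels sit on digits: left 3, middle 9 and right 4. They need +1, -2 and -2 digits. The wrist puts the box about 2–3 mm further in x than the scene view did, so I'll average the two. Next I press and roll.

```bash
cat >> h.py <<'E'
yaw=np.radians(-13.1); bx=np.array([np.cos(yaw),np.sin(yaw),0]); by=np.array([-bx[1],bx[0],0])
o=np.array([.5562,.0214,0]); R=np.c_[-bx,by,[0,0,-1]]
def B(x,y,z): return o+x*bx+y*by+np.array([0,0,z])
def stroke(y,dig,F=6.,verbose=True):
    s=np.sign(dig); L=.0145*abs(dig); x0=-.047-s*L/2
    manip.movel(B(x0,y,.132),.15); f0=np.array(manip.state()["ft_force"]); z=.1265; f=0
    while z>.117:
        manip.movel(B(x0,y,z),.05); f=(np.array(manip.state()["ft_force"])-f0)[2]
        if abs(f)>F-1.5: break
        z-=.0005
    zc=z; log=[]
    for k in range(1,7):
        manip.movel(B(x0+s*L*k/6,y,z),.03); g=np.array(manip.state()["ft_force"])-f0
        log.append((round(g@bx,1),round(g[2],1)))
        z+=np.clip((abs(g[2])-F)*.0001,-.0003,.0003)
    manip.sleep(.1); manip.movel(B(x0+s*L,y,.132),.1)
    print(y,dig,"contact z",round(zc,4),"f",round(f,1),log,"t",manip.state()["time_s"])
def look(fn):
    manip.movel(B(-.032,0,.28),.4); st=manip.state(); im=read_camera("wrist"); cr=cv2.rotate(im[165:240,235:395,::-1],cv2.ROTATE_180)
    cv2.imwrite(fn,cv2.resize(cr,None,fx=4,fy=4,interpolation=cv2.INTER_CUBIC)); print("t",manip.state()["time_s"])
E
python3 - <<'E'
from h import *
stroke(.036,1); stroke(0,-1); look("pics/w2.png")
E
```

```text
0.036 1 contact z 0.1235 f 8.0 [(np.float64(-1.7), np.float64(8.2)), (np.float64(-0.1), np.float64(6.6)), (np.float64(1.0), np.float64(5.8)), (np.float64(2.7), np.float64(4.5)), (np.float64(1.9), np.float64(6.7)), (np.float64(-0.9), np.float64(9.0))] t 9.2417
0 -1 contact z 0.124 f 5.6 [(np.float64(2.1), np.float64(5.1)), (np.float64(4.7), np.float64(5.4)), (np.float64(3.8), np.float64(6.2)), (np.float64(4.1), np.float64(6.8)), (np.float64(4.3), np.float64(7.4)), (np.float64(3.0), np.float64(6.2))] t 12.9917
t 13.5667
```

View pics/w2.png

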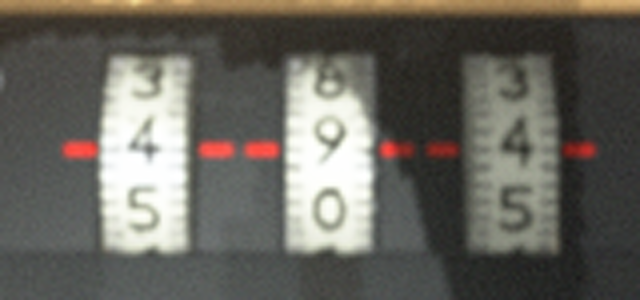

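Left now shows 4. The middle wheel slipped and still shows 9. I'll press harder on it.

```bash
python3 - <<'E'
from h import *
stroke(-.036,-1,7.5); stroke(0,-1,10.); stroke(-.036,-1,7.5); look("pics/w3.png")
E
```

```text
-0.036 -1 contact z 0.1235 f 8.0 [(np.float64(2.2), np.float64(5.4)), (np.float64(4.2), np.float64(4.2)), (np.float64(2.0), np.float64(9.3)), (np.float64(0.8), np.float64(7.1)), (np.float64(0.6), np.float64(8.8)), (np.float64(-0.3), np.float64(8.3))] t 18.3417
0 -1 contact z 0.123 f 13.9 [(np.float64(1.5), np.float64(8.1)), (np.float64(4.3), np.float64(7.8)), (np.float64(4.6), np.float64(8.1)), (np.float64(4.4), np.float64(9.6)), (np.float64(0.2), np.float64(13.4)), (np.float64(-0.2), np.float64(12.9))] t 22.6083
-0.036 -1 contact z 0.1235 f 10.0 [(np.float64(1.9), np.float64(6.4)), (np.float64(1.3), np.float64(7.9)), (np.float64(0.4), np.float64(8.7)), (np.float64(-0.9), np.float64(8.7)), (np.float64(-1.6), np.float64(8.6)), (np.float64(-0.5), np.float64(5.6))] t 26.625
t 27.2083
```

View pics/w3.png

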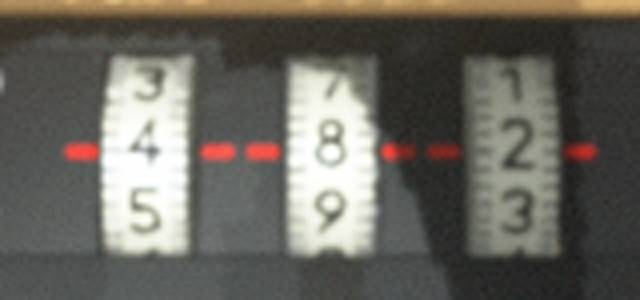

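Left shows 4, middle 8 and right 2. One more middle stroke, then the latch, with a force check on the push.

```bash
python3 - <<'E'
from h import *
stroke(0,-1,10.)
manip.movel(B(-.114,0,.135),.2); im=read_camera("wrist"); cv2.imwrite("pics/w4.png",im[:,:,::-1])
manip.movel(B(-.114,0,.1165),.1); f0=np.array(manip.state()["ft_force"]); log=[]
x=-.110; c=None
while x<-.084:
    manip.movel(B(x,0,.1165),.05); g=(np.array(manip.state()["ft_force"])-f0)@bx; log.append((round(x*1e3,1),round(g,1)))
    if c is None and g<-.7: c=x
    if g<-12 or (c and x>c+.011): break
    x+=.0015 if c is None else .001
print(log)
manip.sleep(.2); manip.movel(B(-.114,0,.1165),.15); manip.movel(B(-.114,0,.2),.25)
im=read_camera("scene"); cv2.imwrite("pics/s5.png",im[:,:,::-1])
c=cam("scene"); a=plane(c,[[398,304]],.13)[0]; b=plane(c,[[404,333]],.034)[0]; print("handle",a,"bowl",b,np.linalg.norm(a-b),"t",manip.state()["time_s"])
E
python3 -c "
import cv2,numpy as np
a=cv2.imread('pics/s5.png')[130:390,180:460]; b=cv2.imread('pics/w4.png')[120:260,190:440]
b=cv2.resize(cv2.rotate(b,1),(500,280)); a=cv2.resize(a,(290,280)); cv2.imwrite('pics/m5.png',np.hstack([a,b]))"
```

```text
0 -1 contact z 0.1235 f 10.3 [(np.float64(0.5), np.float64(5.6)), (np.float64(1.1), np.float64(9.1)), (np.float64(0.2), np.float64(11.0)), (np.float64(-1.6), np.float64(10.7)), (np.float64(-2.0), np.float64(9.9)), (np.float64(-0.7), np.float64(8.8))] t 31.9583
[(-110.0, np.float64(0.9)), (-108.5, np.float64(-0.3)), (-107.0, np.float64(0.1)), (-105.5, np.float64(0.6)), (-104.0, np.float64(0.9)), (-102.5, np.float64(0.1)), (-101.0, np.float64(-0.0)), (-99.5, np.float64(-0.6)), (-98.0, np.float64(-2.4)), (-97.0, np.float64(-0.8)), (-96.0, np.float64(-1.9)), (-95.0, np.float64(-1.6)), (-94.0, np.float64(-2.0)), (-93.0, np.float64(-1.8)), (-92.0, np.float64(-5.3)), (-91.0, np.float64(-9.6)), (-90.0, np.float64(-13.7))]
handle [ 0.4671245  -0.28484327] bowl [ 0.47366063 -0.31052774] 0.02650307347861698 t 38.0833
```

View pics/m5.png

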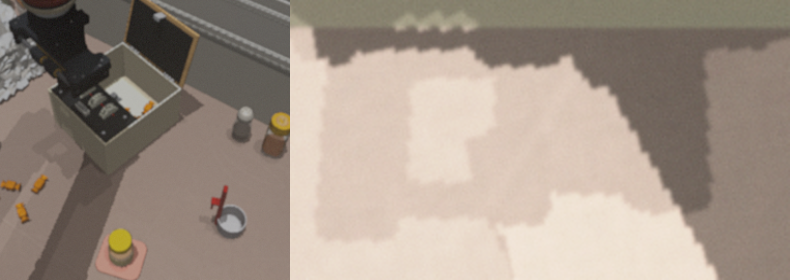

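The lid is open. Handle and bowl measure 26.5 mm apart against 26 expected, with the scoop's y axis at about 104°. I'll refine with the wrist camera, then grasp.

```bash
python3 - <<'E'
from h import *
hd=np.array([.4671,-.2848]); a=np.radians(14.3)
def Rot(a): sx=np.array([np.cos(a),np.sin(a),0]); return np.c_[-sx,[-sx[1],sx[0],0],[0,0,-1]],sx
Rg,sx=Rot(a)
manip.movel(B(-.114,0,.29),.4)
manip.move_gripper(.05)
manip.movep(np.r_[hd,.27]+.04*sx,Rg); manip.sleep(.2)
st=manip.state(); im=read_camera("wrist"); cv2.imwrite("pics/w6.png",im[:,:,::-1]); c=cam("wrist",st)
h=cv2.cvtColor(im,cv2.COLOR_RGB2HSV); red=(h[...,1]>140)&(h[...,2]>60)&((h[...,0]<8)|(h[...,0]>172)); 
e=proj(c,[np.r_[hd,.13]])[0]; print("expected",e,"t",st["time_s"])
red[330:]=0; red=big(red); p=np.argwhere(red)[:,::-1]; print(len(p),p.min(0),p.max(0))
E
python3 -c "
import cv2
cv2.imwrite('pics/w6c.png',cv2.imread('pics/w6.png')[:320])"
```

```text
expected [310.73195617 173.04438826] t 41.025
490 [305 157] [333 182]
```

View pics/w6c.png

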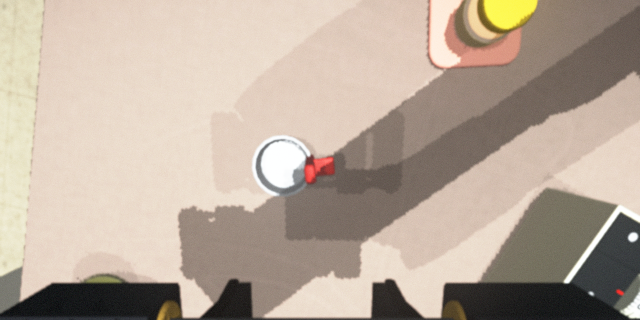

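The wrist view shows the bowl centre at about (283,166), the handle top at about (311,171) and the hook tip at about (333,163). The handle matches the prediction within 2 px. I'll refine the yaw from bowl, handle and hook, then grasp.

```bash
python3 - <<'E'
from h import *
st=manip.state(); c=cam("wrist",st); im=cv2.imread("pics/w6.png"); h=cv2.cvtColor(im,cv2.COLOR_BGR2HSV)
red=(h[...,1]>140)&(h[...,2]>60)&((h[...,0]<8)|(h[...,0]>172)); red[330:]=0; red=big(red)
p=np.argwhere(red)[:,::-1]; hp=p[p[:,0]<=317]; hp=(hp.min(0)+hp.max(0))/2; tip=p[p[:,0]>=330].mean(0)
g=cv2.medianBlur(cv2.cvtColor(im,cv2.COLOR_BGR2GRAY)[120:215,235:330],3)
C=cv2.HoughCircles(g,cv2.HOUGH_GRADIENT,1,50,param1=100,param2=15,minRadius=26,maxRadius=35); C=C[0,0]+[235,120,0]
bowl=plane(c,[C[:2]],.034)[0]; H=plane(c,[hp],.13)[0]; T=plane(c,[tip],.083)[0]
ang=lambda v:np.degrees(np.arctan2(v[1],v[0]))-90
print(C,hp,tip,"bowl",bowl,"handle",H,"tip",T,"d",np.linalg.norm(H-bowl),np.linalg.norm(T-bowl),"yaw",ang(H-bowl),ang(T-bowl))
E
```

```text
[282.5        163.5         28.79999924] [311.  170.5] [331.38095238 165.34920635] bowl [ 0.47439062 -0.30985297] handle [ 0.46528283 -0.28527846] tip [ 0.4615277  -0.26926462] d 0.026207978860697752 0.04257779697925237 yaw 20.335682203186792 17.58400846639431
```

The distances fit (26.2 and 42.6 mm). I'll use yaw 17.5°, grasp and carry to above the left wall.

```bash
python3 - <<'E'
from h import *
a=np.radians(17.5); sx=np.array([np.cos(a),np.sin(a),0]); Rg=np.c_[-sx,[-sx[1],sx[0],0],[0,0,-1]]
hd=[.466,-.285]
manip.movep(np.r_[hd,.16],Rg); manip.movel(np.r_[hd,.1015],.12)
manip.move_gripper(0.0,25.); s=manip.state(); print("opening",s["opening"],s["gripper_force"],s["ee_pos"],s["time_s"])
assert .005<s["opening"]<.012
manip.movel(np.r_[hd,.25],.25)
manip.movep(B(.03,.084,.25),R); manip.sleep(.2); s=manip.state(); print(s["ft_force"],s["opening"],s["time_s"])
a,b=read_camera("scene"),read_camera("side")
st=manip.state(); w=read_camera("wrist")
for n,i in(("s7",a),("d7",b),("w7",w)): cv2.imwrite(f"pics/{n}.png",i[:,:,::-1])
A=cv2.resize(a[130:310,200:400,::-1],(400,360)); D=cv2.resize(b[130:290,220:420,::-1],(400,360)); cv2.imwrite("pics/m7.png",np.hstack([A,D]))
E
```

```text
opening 0.007856375075431568 25.00011517877965 [ 0.46594078 -0.28500119  0.10150737] 43.0417
[-0.29200849  0.36780505 -1.51883064] 0.007414403324748364 45.4833
```

View pics/m7.png

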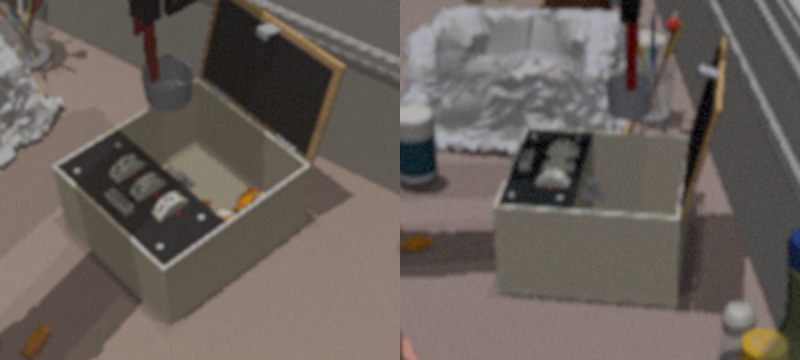

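The scoop is held upright above the left part of the open box. I'll lower it with force checks: leg on the wall would show near TCP z 0.145, and proper seating near 0.128.

```bash
python3 - <<'E'
from h import *
f0=np.array(manip.state()["ft_force"]); z=.25; log=[]
for z in list(np.r_[.20,.17,.152])+list(np.arange(.149,.1235,-.0015)):
    manip.movel(B(.03,.084,z),.12); g=np.array(manip.state()["ft_force"])-f0; log.append((round(z,4),*np.round([g@bx,g@by,g[2]],1).tolist()))
    if abs(g[2])>3 or abs(g@by)>4: break
print(log,manip.state()["time_s"])
a,b=read_camera("scene"),read_camera("side")
A=cv2.resize(a[130:310,200:400,::-1],(400,360)); D=cv2.resize(b[130:290,220:420,::-1],(400,360)); cv2.imwrite("pics/m8.png",np.hstack([A,D]))
E
```

```text
[(np.float64(0.2), 0.7, -0.1, -3.1)] 46.2
```

That stop was a transient: a downward force in free air. I'll let it settle before each check.

```bash
python3 - <<'E'
from h import *
manip.sleep(.2); f0=np.array(manip.state()["ft_force"]); print(f0); log=[]
for z in [.17,.152]+list(np.arange(.149,.1235,-.0015)):
    manip.movel(B(.03,.084,z),.1); manip.sleep(.08); g=np.array(manip.state()["ft_force"])-f0; log.append((round(float(z),4),*np.round([g@bx,g@by,g[2]],1).tolist()))
    if g[2]>3 or abs(g@by)>4: break
print(log,manip.state()["time_s"])
a,b=read_camera("scene"),read_camera("side")
A=cv2.resize(a[130:310,200:400,::-1],(400,360)); D=cv2.resize(b[130:290,220:420,::-1],(400,360)); cv2.imwrite("pics/m8.png",np.hstack([A,D]))
E
```

```text
[ 0.29061444 -0.6577463  -0.09103178]
[(0.17, -0.3, 0.7, -0.2), (0.152, -0.5, 1.0, -0.6), (0.149, -0.9, 0.4, -0.6), (0.1475, -1.6, 1.3, -0.8), (0.146, -0.6, 1.0, -0.1), (0.1445, -1.1, 0.8, -0.2), (0.143, -0.4, 1.5, -0.7), (0.1415, 0.3, 0.6, -0.6), (0.14, -1.4, 0.1, -1.2), (0.1385, -0.1, -0.8, -0.6), (0.137, 0.1, -0.1, -0.1), (0.1355, -0.6, 0.2, -1.0), (0.134, -0.8, -0.0, -0.5), (0.1325, 0.7, 0.2, -0.3), (0.131, -0.8, 0.5, -0.1), (0.1295, 0.2, 1.1, 0.1), (0.128, -1.3, -0.2, 6.0)] 52.45
```

It seated at 0.128 as predicted. The bowl's weight will swing the handle's back against the wall once released, so I'll first ease the handle to the wall's inner face, then release and check numerically.

```bash
python3 - <<'E'
from h import *
manip.movel(B(.03,.084,.1287),.05); manip.sleep(.1); f0=np.array(manip.state()["ft_force"]); log=[]
for y in np.arange(.085,.0896,.0007):
    manip.movel(B(.03,y,.1287),.05); manip.sleep(.1); g=np.array(manip.state()["ft_force"])-f0; log.append((round(float(y),4),*np.round([g@by,g[2]],1).tolist()))
    if g@by<-2.5: break
print(log)
manip.movel(B(.03,y,.128),.03)
manip.move_gripper(.03); manip.sleep(.2); manip.movel(B(.03,y,.24),.12); manip.movel(B(-.10,y,.32),.3); manip.sleep(.3)
cs,cd=cam("scene"),cam("side"); yh=y; im={}
for n,c in(("scene",cs),("side",cd)):
    i=read_camera(n); cv2.imwrite(f"pics/f_{n}.png",i[:,:,::-1]); h=cv2.cvtColor(i,cv2.COLOR_RGB2HSV)
    e=proj(c,[B(.03,yh,.157),B(.03,yh,.105)]); m=(h[...,1]>120)&((h[...,0]<9)|(h[...,0]>171)); q=np.zeros_like(m)
    u,v=e.mean(0).astype(int); q[v-35:v+35,u-25:u+25]=m[v-35:v+35,u-25:u+25]; q=big(q); p=np.argwhere(q)[:,::-1]
    t=p[p[:,1]<=p[:,1].min()+1].mean(0); b=p[p[:,1]>=p[:,1].max()-1].mean(0); im[n]=t
    print(n,"expected top,rim",e.round(1).tolist(),"seen top/bottom",t,b,len(p))
X,r=tri(cs,im["scene"],cd,im["side"]); d=X-o; print("top in box frame",d@bx,d@by,X[2],r,"t",manip.state()["time_s"],manip.state()["ft_force"])
E
```

```text
[(0.085, 0.2, -0.2), (0.0857, 0.6, -0.5), (0.0864, 0.6, -0.5), (0.0871, 0.7, -0.7), (0.0878, -0.1, -0.8), (0.0885, -3.8, 0.9)]
scene expected top,rim [[274.1, 167.0], [275.8, 184.0]] seen top/bottom [275.71428571 167.57142857] [278.33333333 205.33333333] 167
side expected top,rim [[335.0, 169.5], [334.8, 188.6]] seen top/bottom [335.83333333 171.66666667] [334.71428571 212.42857143] 168
top in box frame 0.03303177652482708 0.08745605830793615 0.15282647337837407 [np.float64(0.0011081796412761929), np.float64(0.001108179641276286)] t 58.3417 [ 0.21432906 -0.41550173 -0.10899371]
```

The handle top is at box (0.033, 0.087, 0.153), which matches a scoop hanging upright on the left wall. The robot is clear, so I'm handing in.

```bash
python3 -c "
from workcell import manip
print(manip.close_job())"
```

```text
the job is handed in; nothing more can be done
None
```

I handed the job in at about 58 s, with the lid open and the scoop hung on the left wall; force and camera measurements put it upright. I read 4 and 2 on the left and right wheels, but confirmed the middle 7 only by the latch freeing the lid, and no verdict came back.

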